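Roll a toy wheel up the feed gutter to its stop

TASK

Roll the dark wheel up its gutter by pushing it from behind with the fingers, over the crest and on until it rests against the stop at the top, so that it cannot roll back. Keep it down in its gutter all the way: push it, do not lift or carry it. Leave the pale wheel, the toy car body, the glue bottle and the screwdriver as they are, and end clear of everything.

Things in the scene. Friction and masses are not known exactly. Their poses are not given: they have to be found in the camera images.
- ramp: Wooden ramp fixed to the bench: plywood base 350 x 200 x 14 mm under two parallel straight gutters, 32 mm wide inside, side walls 6 mm thick rising 14 mm above the gutter floor. Origin: centre of the base's underside, on the bench; x along the gutters to the high end with the stops, y left when looking uphill, z up. Gutter centre lines at y = +55 and -55 mm.
- gutters: The two pale wooden gutters, one with the ramp. Origin: on the crest line midway between them, level with the gutter floor, 52 mm above the bench (ramp x = 50 mm). Frame pitched 8 degrees: x runs uphill along the floor, y left, z square to it. Floor straight from x = -175 mm to the crest at 0. A dark bar across each floor, 14 mm high, uphill face at x = -156, is the low rest, 10 mm thick.
- crest_left (a point): Floor of the left gutter (y = +55 mm) at the crest; axes as gutters. Beyond it the floor falls at 6 degrees for 82 mm to the stop. A wheel let go before its centre has passed over the crest rolls back down; once past, it rolls on by itself to the stop and stays.
- crest_right (a point): The same point of the right gutter (y = -55 mm); the right gutter is shaped like the left one.
- seat_left (a point): Where the centre of a wheel lies when it rests against the stop of the left gutter: x = 56, y = +55, z = 19 mm in gutters, with the same axes. The stop is a dark wooden block across the gutter, 44 mm wide, its top 46 mm above the floor.
- seat_right (a point): The same for the right gutter, at x = 56, y = -55, z = 19 mm in gutters.
- dark_wheel: Dark brown wooden toy wheel, a solid disc 64 mm in diameter, 28 mm thick, about 60 g, standing on its rim in one of the gutters (which one varies), at the start against the low bar, centre at x = -130, z = 32 mm in gutters; 50 mm of it stands above the gutter walls. Origin: its centre; y is the axle, x and z turn as it rolls.
- pale_wheel: Pale wooden wheel of the same size and mass in the other gutter, at the same place along it. Origin: its centre. To be left alone.
- toy_car: Loose wooden toy car body with blue windows, 150 x 50 x 50 mm (its x is the length), lying beside the ramp on its right. Origin: centre of its underside. To be left alone.
- glue: White glue bottle with an orange cap, 44 mm in diameter and about 110 mm tall, standing beside the ramp on its right, towards the high end. Origin: centre of its underside. To be left alone.
- screwdriver: Screwdriver with a yellow handle lying on the bench on the left of the ramp, its x axis along it from handle to tip. Origin near its middle, on the underside. To be left alone.
Mind the look-alikes: they are no part of the job. Of the things like the dark_wheel, leave any that is green; of the rest the larger one is meant.

How it is judged:
At the end, for the whole second after the job is handed in: Dark wheel at rest (under 20 mm/s, 0.5 rad/s) against its gutter's stop: centre within 6 mm of the seat point along and across, 8 mm below to 6 mm above it. Pale wheel at rest within 12 mm of its start; car body, bottle and screwdriver within 25 mm of theirs (((x of dark_wheel in the frame of seat_left between -0.006 and 0.006 m and y of dark_wheel in the frame of seat_left between -0.006 and 0.006 m and z of dark_wheel in the frame of seat_left between -0.008 and 0.006 m) or (x of dark_wheel in the frame of seat_right between -0.006 and 0.006 m and y of dark_wheel in the frame of seat_right between -0.006 and 0.006 m and z of dark_wheel in the frame of seat_right between -0.008 and 0.006 m)) and linear speed of each of dark_wheel, pale_wheel below 0.02 m/s and angular speed of dark_wheel below 0.5 rad/s and distance of pale_wheel from where it was at the start of the episode below 0.012 m and distance of each of toy_car, glue, screwdriver from where it was at the start of the episode below 0.025 m); the robot touches nothing.
It fails at once if the dark wheel is lifted: its centre is more than 47 mm above the plane of the gutters' sloping floor (32 mm when it stands on it) (z of dark_wheel in the frame of gutters above 0.047 m).
It fails at once if the dark wheel is out of its gutter, lower than 10 mm below the plane of the sloping floor (z of dark_wheel in the frame of gutters below -0.01 m).
It fails at once if the pale wheel is moved more than 12 mm (distance of pale_wheel from where it was at the start of the episode above 0.012 m).
It fails at once if the toy car body, the glue bottle or the screwdriver is moved more than 25 mm (distance of any of toy_car, glue, screwdriver from where it was at the start of the episode above 0.025 m).
It also fails if it takes over 38 s, if anything falls off the work surface, if the arm or the gripper's body presses on something with over 40 N, if the wrist force passes 120 N, or if a joint passes its speed limit or range.

ROBOT

A 7-joint arm with a two-finger parallel gripper is mounted at the origin on the work surface. World frame = base frame: x ahead of the robot, y to its left, z up, the work surface at z = 0. Lengths are in m, angles in rad, forces in N, time in s.
With the tool pointing down it reaches from about 0.4 to 0.85 m from the base axis. Payload 6.9 kg.
Tool frame: the origin (TCP) lies midway between the tips of the shut fingers; the grasp point (between the pads) lies behind it (ctrl.pinch_z is the z of the grasp point in the tool frame, in m); z points along the fingers, y is the line along which they close (so a half turn about z gives the same grasp; the last joint's range is limited). The gripper opens to 85 mm and grips with 20 to 120 N. Pads are 22 mm wide; open, the fingers measure 114 mm over their backs; the gripper's body (76 mm by 85 mm) begins 54 mm behind the grasp point. The pads swing forward as they close: fully open they stand 13 mm farther back than shut.
Start: joints at [1.407, 0.507, -0.238, 1.5, 0.126, 1.149, -0.155], TCP at [0.166, -0.603, 0.231] pointing down, gripper open.
Joint ranges: [-3.08, 3.08], [-0.24, 2.05], [-1.43, 1.35], [0, 2.5], [-1.52, 4.66], [0.17, 1.96], [-2.89, 2.89]. Speed limits (rad/s): [2.39, 2.39, 3.14, 3.14, 3.14, 3.14, 3.14].

INTERFACE

Orientations are given as a unit quaternion [w, x, y, z].
In Python, from station import ctrl, get_state, vision, ticket, models gives the robot as it stands. Calls block until the motion is done:
- ctrl.movep(position, orientation): joint-space move of the TCP to a pose.
- ctrl.movel(position, frame=None, max_speed=0.15): straight line of the TCP; frame=None keeps the orientation; max_speed is the mean speed in m/s.
- ctrl.set_joints(angles): joint-space move.
- ctrl.ungrasp() and ctrl.close_gripper(force=None): open the fingers fully, or close them until they stop; force is the grip in N (None keeps the last).
- ctrl.pause(seconds).
- ctrl.ik(position, orientation): joint angles nearest the present ones, or None.
- get_state(): the state.
- vision.grab_frame(name): name is "scene" or "top" or "wrist"; returns (picture, depth): 384x512x3 uint8, blue, green, red; 384x512 float32, m along the optical axis (not along the pixel's ray), 0 where there is no reading.
- vision.camera_info(name): a dict with "mtx" (3x3 intrinsics, pixels), "R" (3x3) and "t" (3): a world point X has camera coordinates R X + t; the wrist camera has in their place "hand_eye" (4x4, takes a point from camera to tool coordinates, whose origin is the TCP and whose axes are the flange's). Camera axes: x right, y down, z forward; pixel columns grow to the right and rows downward; lengths in m; the calibration is good to about 2 mm. A picture is of the moment at which its call begins: read the wrist's pose just before it. camera_info takes no time and is no camera call.
A pose or a line that the arm cannot do raises ctrl.Unreachable and nothing moves.
- ticket.close_job(): hands the job in; it is judged then, once.
Trained networks look in the newest picture that a camera, given by its name, has taken for a name from the list of things; names that differ only in an ending like _2 or _b are one class to them, and where a whole thing is asked for, a point or a joint stands for the part that bears it (a point fixed in the world has none). Each returns a list of dicts, best first, with "p" (0 to 1); they miss things now and then, are a little off and sometimes report something else, mostly with a low value. They report only what shows in the picture. A call takes as long as a camera call. They do not tell look-alikes from the thing itself.
- models.recognise(camera, target): "point" ([column, row] in pixels, amid what is visible of it).
- models.masks_of(camera, target): "mask" (384x512 bool, what is visible of it) and "point" ([column, row] in pixels, amid what is visible of it).
The state is a dict: "time": time; "qpos": joint angles; "qd": joint speeds; "tau": joint torques, N m; "tcp_pos": TCP position; "eef_rot": TCP orientation; "contact_force": force on the tool from outside, world axes, zero at the start; "wrist_torque": the same for the moment, N m; "width": finger opening in m; "gripper_force": force on a finger pad.
Only numpy, scipy, OpenCV 4.12 (cv2) and the standard library are available. Lean on these libraries where they do the work, as an engineer would, in place of code of your own. Each camera call takes 0.05 s, during which the arm holds its last target. There are 200 camera calls.

## Working session

There is one attempt and no reset: what is moved stays moved. The work goes in short steps, each a Python script; the robot and the scene stay as the last script left them, time stands still between calls to the robot, and variables do not carry over. Pictures are saved under pics/ and viewed, at most 10 in all, crops included, and the job is handed in when it is done.

```bash
ls; mkdir -p pics; python3 - <<'E'
from station import *
import cv2, numpy as np
ims=[]
for n in("top","scene"):
    p,d=vision.grab_frame(n); np.savez(f"{n}.npz",p=p,d=d)
    cv2.imwrite(f"pics/{n}.png",p)
    for t in ("dark_wheel","ramp"):
        for r in models.recognise(n,t): print(n,t,np.round(r["point"]),round(r["p"],2))
    i=vision.camera_info(n); print(i)
s=get_state();print(s["time"],s["tcp_pos"],s["eef_rot"],ctrl.pinch_z)
E
```

```text
pics
top dark_wheel [352. 219.] 0.88
top dark_wheel [271. 220.] 0.7
top dark_wheel [316. 271.] 0.55
top ramp [235. 199.] 0.82
{'mtx': array([[488.61895591,   0.        , 249.05819044],
       [  0.        , 488.61895591, 192.38835795],
       [  0.        ,   0.        ,   1.        ]]), 'R': array([[ 0.01438289, -0.99977469,  0.01561094],
       [-0.98723249, -0.01667595, -0.15841063],
       [ 0.15863527, -0.01313323, -0.9872499 ]]), 't': array([-0.03733738,  0.59250458,  1.0887546 ])}
scene dark_wheel [176. 281.] 0.82
scene dark_wheel [221. 208.] 0.71
scene dark_wheel [161. 228.] 0.57
scene ramp [259. 211.] 0.8
{'mtx': array([[364.9507618 ,   0.        , 255.43442834],
       [  0.        , 364.9507618 , 193.902277  ],
       [  0.        ,   0.        ,   1.        ]]), 'R': array([[ 0.85905809,  0.51178268, -0.00988389],
       [ 0.39457164, -0.67436599, -0.62413438],
       [-0.32608653,  0.53226779, -0.78125449]]), 't': array([-0.49564107, -0.18671169,  1.10646075])}
0.3 [ 0.16590598 -0.60239576  0.23098047] [-3.22247862e-04  9.90980565e-01  1.34005274e-01 -5.26049826e-05] -0.0187
```

View pics/top.png

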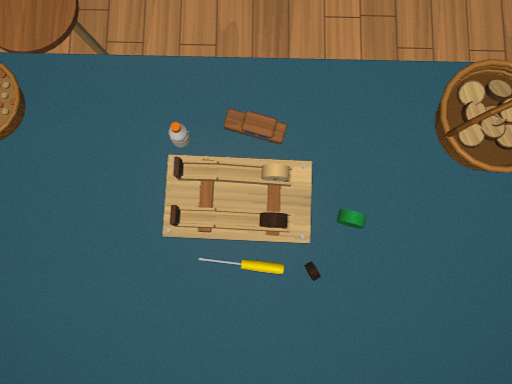

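View pics/scene.png

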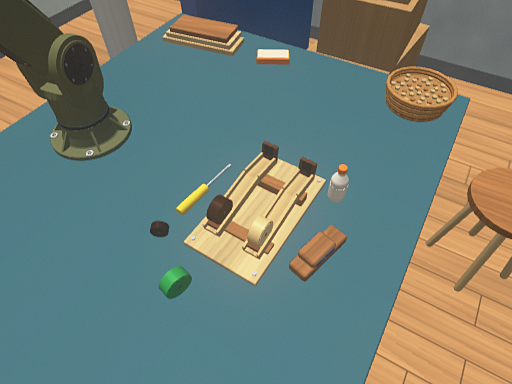

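The wheel candidates in the top picture are:
- Dark wheel in the near (left) gutter at (273,220).
- Pale wheel at (275,172).
- Green wheel at (352,219), excluded by colour.
- Small dark wheel on the bench at (313,271), excluded by size.

I choose (273,220). Uphill is to the left in the image, which is about world +y. Next I fit the ramp pose from the depth.

```bash
cat > h.py <<'E'
from station import *
import cv2, numpy as np
def cloud(n):
    f=np.load(f"{n}.npz");d=f["d"];i=vision.camera_info(n);K=i["mtx"]
    v,u=np.mgrid[:384,:512]
    c=np.stack([(u-K[0,2])/K[0,0]*d,(v-K[1,2])/K[1,1]*d,d],-1)
    return f["p"],(c-i["t"])@i["R"]
E
python3 - <<'E'
from h import *
p,X=cloud("top")
print("bench z",np.median(X[300:360,100:400,2]))
reg=np.zeros((384,512),bool);reg[150:248,155:320]=1
m=reg&(X[...,2]>.007)&(X[...,2]<.13)
m=cv2.morphologyEx(m.astype(np.uint8),cv2.MORPH_OPEN,np.ones((3,3)))>0
P=X[m]; r=cv2.minAreaRect((P[:,:2]*1000).astype(np.float32)); print(r)
def seg(name,c,h=14,zmin=.06):
    q=np.zeros_like(m);q[c[1]-h:c[1]+h,c[0]-h-4:c[0]+h+4]=1
    q&=(X[...,2]>zmin);A=X[q];print(name,len(A),np.round(A.min(0),3),np.round(A.max(0),3),np.round(np.median(A,0),3))
seg("dark",(273,220),12,.075);seg("pale",(275,172),12,.075);seg("stopL",(175,215),14,.07);seg("stopR",(178,168),14,.07)
seg("glue",(180,135),15,.03);seg("driver",(263,267),8,.01);seg("driver2",(220,263),8,.004);seg("car",(255,126),20,.02)
c=cv2.resize(p[195:245,160:330],None,fx=4.5,fy=4.5,interpolation=cv2.INTER_CUBIC);cv2.imwrite("pics/crop.png",c)
E
```

```text
bench z 0.0007341177295876985
((585.6142578125, -2.803680419921875), (350.8246765136719, 201.05137634277344), 88.28424835205078)
dark 372 [ 0.413 -0.114  0.076] [ 0.542 -0.013  1.169] [ 0.527 -0.083  0.094]
pale 372 [ 0.622 -0.118  0.075] [ 0.653 -0.056  0.105] [ 0.635 -0.087  0.094]
stopL 152 [ 0.413 -0.013  0.07 ] [0.555 0.147 1.169] [0.533 0.138 0.088]
stopR 153 [ 0.413 -0.013  0.07 ] [0.665 0.143 1.169] [0.642 0.134 0.088]
glue 362 [ 0.413 -0.013  0.03 ] [0.751 0.16  1.169] [0.722 0.136 0.076]
driver 267 [ 0.409 -0.09   0.011] [ 0.438 -0.013  1.169] [ 0.424 -0.063  0.024]
driver2 83 [0.414 0.011 0.004] [0.446 0.065 0.021] [0.435 0.039 0.015]
car 1099 [ 0.413 -0.097  0.02 ] [0.802 0.018 1.169] [ 0.759 -0.04   0.047]
```

View pics/crop.png

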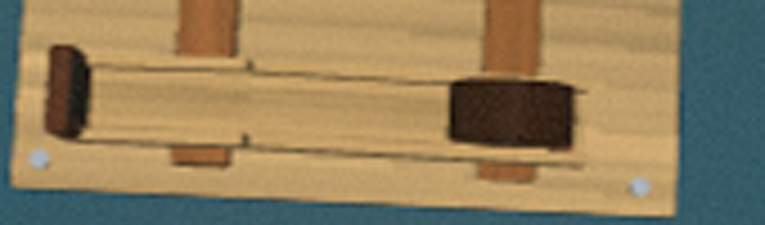

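The crop shows the big dark wheel (crop ~(512,113)) in the left gutter and the dark stop at (65,90). The fitted ramp rectangle is 351x201 mm against 350x200 given. It predicts the wheel at (0.528,-0.084), and I measured (0.527,-0.083). Next I move behind the wheel.

```bash
cat >> h.py <<'E'
from scipy.spatial.transform import Rotation as Ro
a=np.radians(1.7);u=np.array([np.sin(a),np.cos(a),0]);l=np.array([-np.cos(a),np.sin(a),0]);k=np.array([0,0,1.])
O=np.array([.5856,-.0028,0])+.05*u+.052*k
c8,s8=np.cos(np.radians(8)),np.sin(np.radians(8))
def G(x,y,z): return O+x*(c8*u+s8*k)+y*l+z*(-s8*u+c8*k)
def quat(sg):
    q=Ro.from_matrix(np.stack([np.cross(sg*l,-k),sg*l,-k],1)).as_quat();return q[[3,0,1,2]]
def snap(n,f):
    p,d=vision.grab_frame(n);np.savez(f"{n}.npz",p=p,d=d);cv2.imwrite(f"pics/{f}.png",p)
E
python3 - <<'E'
from h import *
print("wheel",G(-.13,.055,.032),"seat",G(.056,.055,.019))
S=G(-.196,.055,.024);up=S.copy();up[2]=.24
q0=get_state()["qpos"];best=None
for sg in(1,-1):
    j=ctrl.ik(up,quat(sg))
    if j is not None:
        dd=np.abs(np.array(j)-q0).max();print(sg,np.round(j,2),dd)
        if best is None or dd<best[0]:best=(dd,sg)
q=quat(best[1])
ctrl.close_gripper()
ctrl.movep(up,q); ctrl.movel(S,max_speed=.1)
s=get_state();print(s["time"],s["tcp_pos"],S,s["width"],s["contact_force"])
snap("scene","s2");snap("wrist","w2")
i=cv2.imread("pics/s2.png")[150:300,140:340];w=cv2.imread("pics/w2.png")
cv2.imwrite("pics/m2.png",np.hstack([cv2.resize(i,(450,338)),cv2.resize(w,(350,338))]))
E
```

```text
wheel [ 0.52815632 -0.08432013  0.06559608] seat [0.53367422 0.10159712 0.07860879]
1 [-0.44  0.61  1.15  1.7  -0.59  1.23 -2.32] 2.161839426567863
-1 [ 0.76  0.46 -0.8   1.69  0.36  1.15 -0.17] 0.648761597334891
5.2167 [ 0.52653068 -0.14860213  0.04893355] [ 0.52625043 -0.14853616  0.04848851] 0.00020169660386533793 [ 0.64340333 -0.31307178  0.39138668]
```

View pics/m2.png

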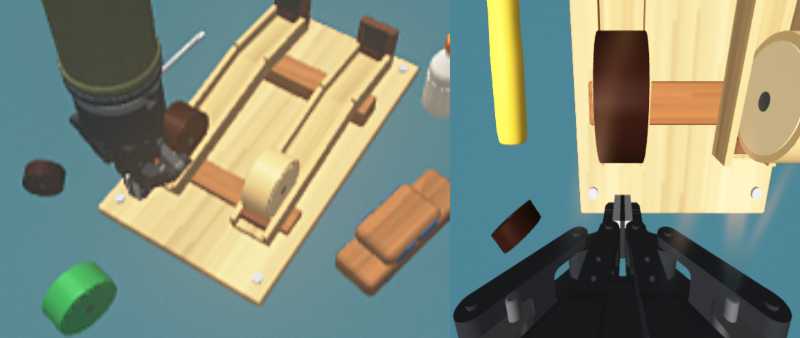

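The fingers, shut, stand behind the dark wheel. In the wrist view the tips at (622,200) line up with the wheel at (622,95), clear of the pale wheel. Now I push.

```bash
python3 - <<'E'
from h import *
for x in(-.15,-.02):
    ctrl.movel(G(x,.055,.024),max_speed=.05)
    s=get_state();print(s["time"],s["tcp_pos"],G(x,.055,.024),np.round(s["contact_force"],2))
ctrl.pause(.5)
snap("wrist","w3");snap("scene","s3")
i=cv2.imread("pics/s3.png")[130:280,160:360];w=cv2.imread("pics/w3.png")
cv2.imwrite("pics/m3.png",np.hstack([cv2.resize(i,(450,338)),cv2.resize(w,(350,338))]))
E
```

```text
6.3833 [ 0.5274709  -0.10325324  0.05473268] [ 0.5276018  -0.10300388  0.05489047] [ 0.25 -0.22  0.07]
9.1333 [0.53139279 0.02548359 0.07294345] [0.53142088 0.02567431 0.07298297] [ 0.3  -0.53 -0.87]
```

View pics/m3.png

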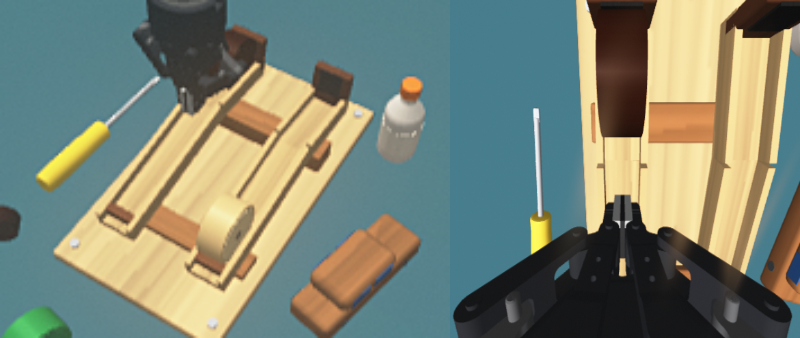

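The dark wheel at wrist-view (622,80) has passed the crest (622,165) and left the fingers. It lies against the stop. I back off and check.

```bash
python3 - <<'E'
from h import *
b=np.load("top.npz")["p"]
ctrl.movel(G(-.06,.055,.03),max_speed=.08)
p=G(-.06,.055,.03);p[2]=.24;ctrl.movel(p,max_speed=.15)
ctrl.set_joints([1.407,0.507,-0.238,1.5,0.126,1.149,-0.155]) if False else ctrl.movep([.3,-.45,.25],quat(-1))
snap("top","t4")
f,X=cloud("top")
q=np.zeros((384,512),bool);q[195:240,178:300]=1;q&=(X[...,2]>.085)&(X[...,2]<.2)&(f.max(-1)<110)
A=X[q];print("wheel",len(A),A.min(0),A.max(0),"seat",G(.056,.055,.019))
s=get_state();print(s["time"],s["tcp_pos"],s["contact_force"])
cv2.imwrite("pics/m4.png",np.vstack([cv2.resize(x[90:290,150:370],None,fx=1.5,fy=1.5) for x in(b,f)]))
E
```

```text
wheel 373 [0.51780952 0.07016375 0.08517092] [0.54773966 0.12920298 0.11607115] seat [0.53367422 0.10159712 0.07860879]
13.4917 [ 0.30129202 -0.44903323  0.25015146] [ 0.67930055 -0.56310081 -0.38488812]
```

View pics/m4.png

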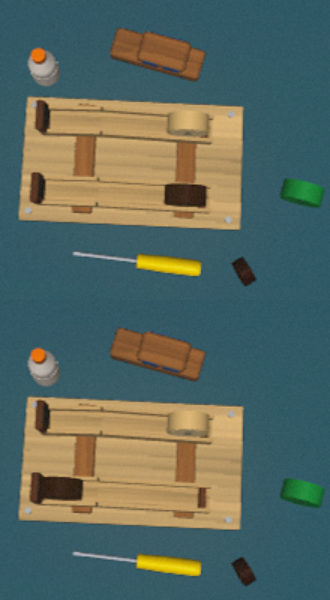

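In the lower (after) half the dark wheel sits against the left stop at (60,488). Its centre is about (0.533, 0.100), against the seat at (0.534, 0.102). Everything else is where it was, and the arm is clear.

```bash
python3 -c "
from station import *
ctrl.pause(.5);print(ticket.close_job())"
```

```text
the job is handed in; nothing more can be done
None
```

I pushed the dark wheel over the crest and it rests against the left gutter's stop, within about 2 mm of the seat point in the top camera; nothing else moved, the arm is clear, and I handed the job in at about 14 s (no verdict was returned).

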